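# Unlock the jar-nest cam and push the slide home

### The job

First push the red post round with the fingers to turn the cam to its low point, so that the red arm points straight forward along the green stripe. Then push the blue slide by its yellow pad fully home, so that it seats the amber jar at the far end of its lane. Let only the slide move that jar, without lifting or tipping it, leave everything else where it is, and come away clear at the end.

Things in the scene. Friction and masses are not known exactly. Their poses are not given: they have to be found in the camera images.
- fixture: fixed white plastic board on the steel table, 260 x 330 mm, 12 mm thick, carrying the mechanism. Its x axis is 'forward' (the way the slide travels), y left, z up. Origin at table height under the middle of the jar lane's width; the board spans x -120 to 140, y -140 to 190 mm. A green stripe, 26 mm wide, runs forward from the cam along y = 100 mm to x = 134 mm
- nest (a point): where the jar's underside centre belongs, x = 40 mm, y = 0 in the fixture frame, on the board's top, 12 mm above the table. The lane has two aluminium rails (inner faces at y = +-32.5 mm, x = 6 to 75 mm, tops 30 mm above the table) and an end stop across it (near face at x = 71.5 mm, top 42 mm above the table)
- cam (a joint): angle of the cam about its upright axis, rad, anticlockwise from above: the direction of the red arm from fixture +x. 0 = low point: arm straight forward along the green stripe, slide free. Starts at 2.1 to 2.6 (post back and to the left, slide blocked). Stops at -0.5 and 2.75, so 0 is not at a stop and can be overshot. Stiff (about 7 N at the post); stays where it is left
- cam_axis (a point): the cam's axis, at x = 30, y = 100 mm in the fixture frame; this point is on the top of the red arm, 32 mm above the table. The cam is a dark steel disc of 36 mm radius set 20 mm off its axis towards the post, top 26 mm above the table, with the red arm (16 mm wide) across it
- cam_post (a point): centre of the upright red post on the cam's arm, 68 mm from the cam's axis, 18 mm diameter, standing from 32 to 88 mm above the table; this point is 60 mm above the table. Round its circle nothing else is higher than 32 mm. Closed fingers behind it, tips about 50 mm above the table, push it round its circle, clockwise from above
- slide (a joint): travel of the blue follower slide forward (fixture +x), m: 0 back, 0.040 fully home at its stop. Starts at 0 to 0.003. Until the cam is turned, its brass roller meets the cam within 1 to 11 mm and goes no further. Friction about 3 N; stays where it is left
- slide_push (a point): centre of the yellow pad (46 mm wide, 30 to 64 mm above the table) on the back of the slide's blade, the face to push on; this point is on its surface, 48 mm above the table. The blade is 60 mm wide, its top 66 mm above the table. The slide's foot reaches 47 mm back from the pad, top 23 mm; a crossbar, top 29 mm, runs left to the roller at the cam
- jar: the amber screw-neck glass jar in the lane, no lid, 60 mm diameter, 70 mm tall, standing loose on the board (12 mm above the table) a few mm ahead of the slide's blade. Origin at the centre of its underside. With the slide home it stands at about x = 40 to 41.5 mm in the fixture frame
- frosted_jar: a frosted screw-neck glass jar without a lid, 60 mm diameter, 70 mm tall; a bystander, leave it alone. Origin at the centre of its underside. Stands on the board to the right of the lane
- lid: black plastic jar lid, 58 mm diameter, 14 mm tall, lying on the board to the right of the slide; a bystander. Origin at the centre of its underside
- amber_jar: a second amber screw-neck glass jar without a lid, 60 mm diameter, 70 mm tall; a bystander, leave it alone. Origin at the centre of its underside. On the table left of the board
- frosted_jar_b: a second frosted screw-neck glass jar without a lid, 60 mm diameter, 70 mm tall; a bystander, leave it alone. Origin at the centre of its underside. On the table left of the board
- clear_jar: a clear screw-neck glass jar without a lid, 60 mm diameter, 70 mm tall; a bystander, leave it alone. Origin at the centre of its underside. On the table right of the board
- tape_roll: brown cardboard roll, 90 mm outer diameter, 48 mm tall, on the table left of the board; a bystander. Origin at the centre of its underside
- wrench: steel wrench lying on the table right of the robot, a bystander. Origin at its underside
Not all that is in view belongs to the job. What is shaped like the jar but pink or purple is not meant.

How it is judged (in metres and radians):
On the way, in this order (a step that is already met when the one before it is completed fails the run):
1. the cam is turned to its low point while the slide is still back (value of joint cam between -0.3 and 0.3 rad and value of joint slide below 0.01 m), for 0.1 s.
2. the slide is pushed home and has seated the jar (value of joint slide above 0.037 m and x of jar in the frame of fixture between 0.035 and 0.046 m and y of jar in the frame of fixture between -0.006 and 0.006 m), for 0.2 s.
At the end, for the whole second after the job is handed in: The cam is within 0.3 rad of its low point, the slide is within 3 mm of fully home, and the amber jar stands upright at rest on the board at the far end of its lane (x 35 to 46 mm, within 6 mm of the lane's middle), the mechanism at rest (all of step 2 and value of joint cam between -0.3 and 0.3 rad and z of jar in the frame of fixture between 0.009 and 0.016 m and angle between jar's own z axis and vertical below 0.1 rad and linear speed of jar below 0.02 m/s and velocity of joint slide below 0.01 m/s and velocity of joint cam between -0.1 and 0.1 rad/s); the robot touches nothing.
It fails at once if the slide is pushed on (past 7 mm) before the cam is turned near its low point (value of joint slide above 0.007 m and value of joint cam above 0.5 rad).
It fails at once if the fingers push the lane's jar themselves (contact force between the fingers and jar above 1 N).
It fails at once if the jar is lifted (z of jar in the frame of fixture above 0.022 m).
It fails at once if the jar is tipped (angle between jar's own z axis and vertical above 0.25 rad).
It fails at once if a bystander is moved by more than 15 mm (distance of any of frosted_jar, amber_jar, clear_jar, frosted_jar_b, lid, tape_roll, wrench from where it was at the start of the episode above 0.015 m).
It also fails if it takes over 48 s, if anything falls off the work surface, if the arm or the gripper's body presses on something with over 40 N, if the wrist force passes 120 N, or if a joint passes its speed limit or range.

### The arm

A 7-joint arm with a two-finger parallel gripper is mounted at the origin on the work surface. World frame = base frame: x ahead of the robot, y to its left, z up, the work surface at z = 0. Lengths are in mm, angles in rad, forces in N, time in s.
With the tool pointing down it reaches from about 425 to 800 mm from the base axis. Payload 8.3 kg.
Tool frame: the origin (TCP) lies midway between the tips of the shut fingers; the grasp point (between the pads) lies 19 mm behind it; x points along the fingers, y is the direction in which the jaws open and shut, and the axes are right-handed (so a half turn about x gives the same grasp; the last joint's range is limited). The gripper opens to 85 mm and grips with 20 to 120 N. Pads are 22 mm wide; open, the fingers measure 114 mm over their backs; the gripper's body (76 mm by 85 mm) begins 54 mm behind the grasp point. The pads swing forward as they close: fully open they stand 13 mm farther back than shut.
Start: joints at [1.14, 0.383, 0.016, 1.37, -0.006, 1.388, -0.046], TCP at [224.763, -583.166, 204.179] pointing down, gripper open.
Joint ranges: [-2.95, 2.95], [-0.25, 2.06], [-1.52, 1.56], [0.18, 2.33], [-1.44, 4.58], [0.02, 2.06], [-3.01, 3.01]. Speed limits (rad/s): [2.39, 2.39, 3.01, 3.01, 3.14, 3.14, 3.14].

### API

Orientations are given as a unit quaternion [w, x, y, z].
In Python, from bench import arm gives the robot as it stands.
- The arm moves only by the shell command python3 -m jog 'ROWS'. ROWS is JSON, one flat list of numbers, 7 for each row, row after row: the shift along the tool's x, y, z scaled (see below), then the turn, a rotation vector about the tool's x, y, z scaled (see below), then the closure, from 0 (fully open) to 1 (shut). A call has 1 to 20 rows; each row shifts and turns the pose as measured when the row begins, along the tool's axes as they then stand; what a row does not reach is not made up. The controller multiplies each number of a shift by 0.1 m and each number of a turn by pi rad. A row lasts 1/10 s, in which the tool goes at most 50 mm and 8.59 degrees, less where a joint would pass 70% of its speed; a pose out of reach is approached as far as the arm can. A call with a number of a shift or a turn outside -1 to 1 is refused whole. A call with a gripper value outside its range is refused whole. The fingers move at their own pace and stop on an object; the grip force is fixed at half the most. Time passes only in rows, so rows that do not move let the fingers close. It gives the time, the measured TCP pose, the force and the opening at its end, in the units of the state.
- arm.observe(): the state, without advancing time (a new reading comes with each control period).
- arm.capture(name): name is "side" or "top" or "wrist"; returns a dict with "color" (400x640x3 uint8, red, green, blue), "vfov" (degrees; the focal length in pixels is half the picture's height over the tangent of half this angle, whatever the lens; pixels are square), "cx", "cy" (the principal point, pixels), "R" (3x3) and "t" (3): a world point X has camera coordinates R X + t. Camera axes: x right, y down, z forward; pixel columns grow to the right and rows downward; lengths in mm; the calibration is good to about 2 mm. A picture is of the moment at which its call begins. There is no depth.
- arm.hand_in(): hands the job in, once; it reports no verdict.
The state is a dict: "clock": time; "joints": joint angles; "qd": joint speeds; "joint_torque": joint torques, N m; "eef_pos": TCP position; "orientation": TCP orientation; "force": force on the tool from outside, world axes, zero at the start; "torque": the same for the moment, N m; "grip_width": opening from 0.0 (shut) to 1.0 (fully open).
Only numpy, scipy, OpenCV 4.12 (cv2) and the standard library are available. Lean on these libraries where they do the work, as an engineer would, in place of code of your own. Each camera call takes 0.05 s, during which the arm holds its last target. There are 200 camera calls.

## Working session

There is one attempt and no reset: what is moved stays moved. The work goes in short steps, Python scripts to look and compute and a shell command to move; the robot and the scene stay as the last step left them, time stands still between calls to the robot, and variables do not carry over. Pictures are saved under pics/ and viewed, about 8 in all and at most 12, crops included, and the job is handed in when it is done.

```bash
mkdir -p pics
cat > h.py <<'E'
import numpy as np, cv2, json
from bench import arm
def cap(n,f=None):
    c=arm.capture(n)
    if f: cv2.imwrite(f'pics/{f}.png',c['color'][:,:,::-1])
    return c
def F(c): return c['color'].shape[0]/2/np.tan(np.radians(c['vfov'])/2)
def ray(c,u,v,z):
    R=np.array(c['R']);t=np.array(c['t'])
    o=-R.T@t; d=R.T@np.array([(u-c['cx'])/F(c),(v-c['cy'])/F(c),1])
    return o+d*(z-o[2])/d[2]
def proj(c,X):
    p=np.array(c['R'])@np.array(X)+np.array(c['t']); return p[:2]/p[2]*F(c)+[c['cx'],c['cy']]
def blobs(c,lo,hi,amin=30):
    hsv=cv2.cvtColor(c['color'],cv2.COLOR_RGB2HSV)
    m=cv2.inRange(hsv,np.array(lo),np.array(hi))
    n,l,s,ce=cv2.connectedComponentsWithStats(m)
    return m,[(s[i].tolist(),ce[i].round(1).tolist()) for i in range(1,n) if s[i][4]>=amin]
E
python3 - <<'E'
from h import *
s=arm.observe(); print(s['clock'],s['eef_pos'],s['orientation'],s['force'])
for n in('top','side'):
    c=cap(n,n+'0'); print(n,F(c),c['cx'],c['cy'],-np.array(c['R']).T@np.array(c['t']))
    for k,lo,hi in(('red',(0,150,90),(6,255,255)),('yel',(22,130,120),(33,255,255)),('grn',(45,80,60),(85,255,255)),('blue',(100,120,60),(125,255,255))):
        print(k,blobs(c,lo,hi)[1])
E
```

```text
0.0 [ 224.56565068 -582.65707919  203.18444692] [-0.12865537 -0.69503529 -0.13000438  0.69532194] [ 0.38843508 -0.18894545  0.58461479]
top 502.97538100442824 323.1596757093699 202.95944699436322 [ 351.3605711   -18.59871482 1559.27236599]
red [([281, 188, 20, 15, 92], [290.5, 195.2])]
yel [([63, 91, 52, 68, 307], [88.4, 123.0])]
grn [([299, 156, 11, 28, 95], [303.8, 168.7])]
blue [([64, 159, 59, 71, 699], [96.4, 196.8]), ([295, 209, 45, 7, 154], [318.6, 212.0]), ([320, 216, 17, 17, 227], [328.1, 223.8])]
side 435.14560050290464 317.256208435419 203.64968667645846 [ 90.61797368 720.96609574 963.09365213]
red [([288, 223, 8, 7, 40], [291.6, 226.4])]
yel [([0, 317, 110, 83, 402], [65.6, 348.4]), ([0, 386, 22, 14, 97], [9.8, 393.3])]
grn [([264, 209, 22, 14, 120], [274.0, 215.8])]
blue [([307, 199, 43, 40, 411], [330.5, 220.0]), ([74, 351, 109, 49, 1267], [122.2, 377.8])]
```

View pics/top0.png

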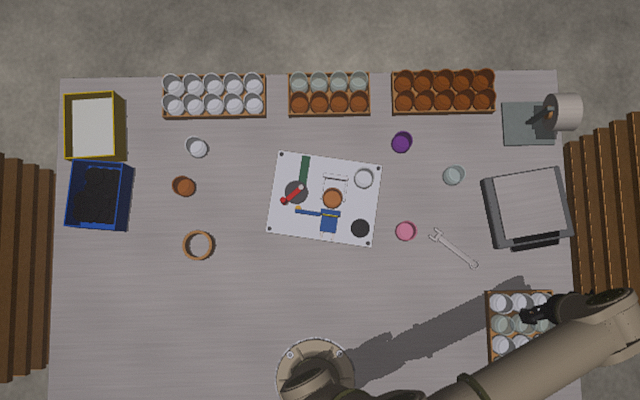

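View pics/side0.png

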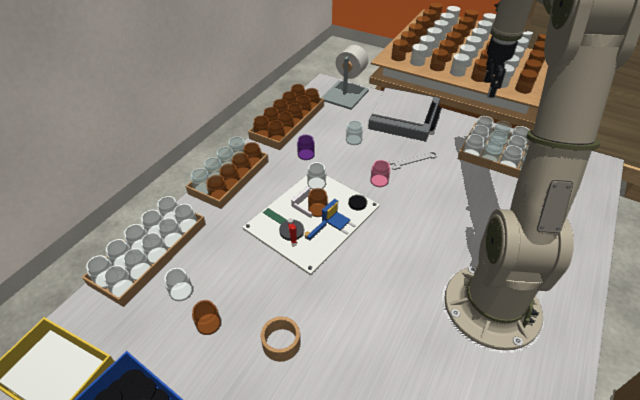

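The top view shows the board with corners near (281,151), (382,164), (371,247) and (266,231). The amber jar in the lane is at (332,198), the red post and arm at (290,195), and the blue slide at (328,220). The other amber jar, at (184,186), is off the board, so it's a bystander. The pink jar (405,231) and purple jar (401,142) are decoys.

```bash
cat >> h.py <<'E'
def board(c,uv):
    hsv=cv2.cvtColor(c['color'],cv2.COLOR_RGB2HSV)
    return hsv
def fx(p,T): # world->fixture
    o,a=T; d=np.array(p)[:2]-o; return np.array([np.cos(a)*d[0]+np.sin(a)*d[1],-np.sin(a)*d[0]+np.cos(a)*d[1]])
def wf(p,T):
    o,a=T; return o+np.array([np.cos(a)*p[0]-np.sin(a)*p[1],np.sin(a)*p[0]+np.cos(a)*p[1]])
E
python3 - <<'E'
from h import *
c=cap('top'); im=c['color']
g=im.min(2); m=((g>195)*255).astype(np.uint8)
m[:140]=0;m[260:]=0;m[:,:255]=0;m[:,395:]=0
print(im[240,340],im[260,340])
m=cv2.morphologyEx(m,cv2.MORPH_CLOSE,np.ones((3,3)))
k=cv2.findContours(m,0,2)[0]; k=max(k,key=cv2.contourArea); k=cv2.convexHull(k)
P=np.array([ray(c,u+0,v+0,12)[:2] for u,v in k[:,0]])
r=cv2.minAreaRect(P.astype(np.float32)); print(r, cv2.contourArea(k))
b=cv2.boxPoints(r); print(b)
cen=np.array(r[0]); # forward axis: side of 260
for i in range(2):
    e=b[i+1]-b[i]; L=np.linalg.norm(e)
    if abs(L-260)<30: 
        if e[0]<0:e=-e
        a=np.arctan2(e[1],e[0])
o=wf((-10,-25),(cen,a)); T=(o,a); print('T',o,a,np.degrees(a))
json.dump([o.tolist(),float(a)],open('T.json','w'))
for n,(x,y,z) in dict(nest=(40,0,12),axis=(30,100,32),stripe_end=(134,100,12),c1=(-120,-140,12),c2=(140,190,12),c3=(140,-140,12),c4=(-120,190,12)).items():
    w=wf((x,y),T); print(n,w.round(1),proj(c,[*w,z]).round(1))
# red post top & pad
hsv=cv2.cvtColor(im,cv2.COLOR_RGB2HSV)
mr=cv2.inRange(hsv,np.array((0,170,90)),np.array((5,255,255)))
print('red', [ [x,y] for y,x in np.argwhere(mr[180:215,270:310])+[180,270]][::12])
for u,v in((285,200),): print(fx(ray(c,u,v,88),T))
print('grn',fx(ray(c,303.8,168.7,12),T))
ov=im.copy()
crop=cv2.resize(im[140:260,255:395],None,fx=5.5,fy=5.5,interpolation=2)[:,:,::-1].copy()
for (x,y,z) in((30,100,32),(40,0,12),(-120,-140,12),(140,190,12),(134,100,12)):
    q=(proj(c,[*wf((x,y),T),z])-[255,140]+.5)*5.5; cv2.circle(crop,tuple(int(t) for t in q),4,(255,0,255),-1)
cv2.imwrite('pics/crop1.png',crop)
E
```

```text
[179 177 185] [147 140 142]
((507.580322265625, -71.97692108154297), (0.0, 0.0), 0.0) 0.0
[[507.58032 -71.97692]
 [507.58032 -71.97692]
 [507.58032 -71.97692]
 [507.58032 -71.97692]]Traceback (most recent call last):
  File "<stdin>", line 17, in <module>
NameError: name 'a' is not defined
```

```bash
cat > m.py <<'E'
from h import *
c=cap('top'); im=c['color']
g=im.min(2); m=((g>161)*255).astype(np.uint8)
m[:140]=0;m[260:]=0;m[:,:255]=0;m[:,395:]=0
m=cv2.morphologyEx(m,cv2.MORPH_OPEN,np.ones((3,3)))
k=cv2.findContours(m,0,2)[0]; k=max(k,key=cv2.contourArea); k=cv2.convexHull(k)
P=np.array([ray(c,u,v,12)[:2] for u,v in k[:,0]])
r=cv2.minAreaRect(P.astype(np.float32)); print(r)
b=cv2.boxPoints(r)
cen=np.array(r[0])
for i in range(2):
    e=b[i+1]-b[i]; L=np.linalg.norm(e)
    if abs(L-260)<30:
        if e[0]<0:e=-e
        a=np.arctan2(e[1],e[0])
o=wf((-10,-25),(cen,a))
# centre of board in fixture is (10,25)
T=(o,a); print('T',o,a,np.degrees(a))
json.dump([o.tolist(),float(a)],open('T.json','w'))
for n,(x,y,z) in dict(nest=(40,0,12),axis=(30,100,32)).items():
    w=wf((x,y),T); print(n,w.round(1),proj(c,[*w,z]).round(1))
print('grn',fx(ray(c,303.8,168.7,12),T))
crop=cv2.resize(im[140:260,255:395],None,fx=5.5,fy=5.5,interpolation=2)[:,:,::-1].copy()
for (x,y,z) in((30,100,32),(40,0,12),(-120,-140,12),(140,190,12),(134,100,12)):
    q=(proj(c,[*wf((x,y),T),z])-[255,140]+.5)*5.5; cv2.circle(crop,tuple(int(t) for t in q),4,(255,0,255),-1)
cv2.imwrite('pics/crop1.png',crop)
E
python3 m.py
```

```text
((543.055419921875, -38.96827697753906), (327.4778137207031, 255.5147247314453), 80.38312530517578)
T [529.01947403 -61.94635773] -0.16784611 -9.616874
nest [568.5 -68.6] [333.5 189.5]
axis [575.3  31.6] [300.9 187.1]
grn [ 91.29061391 100.92812979]
```

View pics/crop1.png

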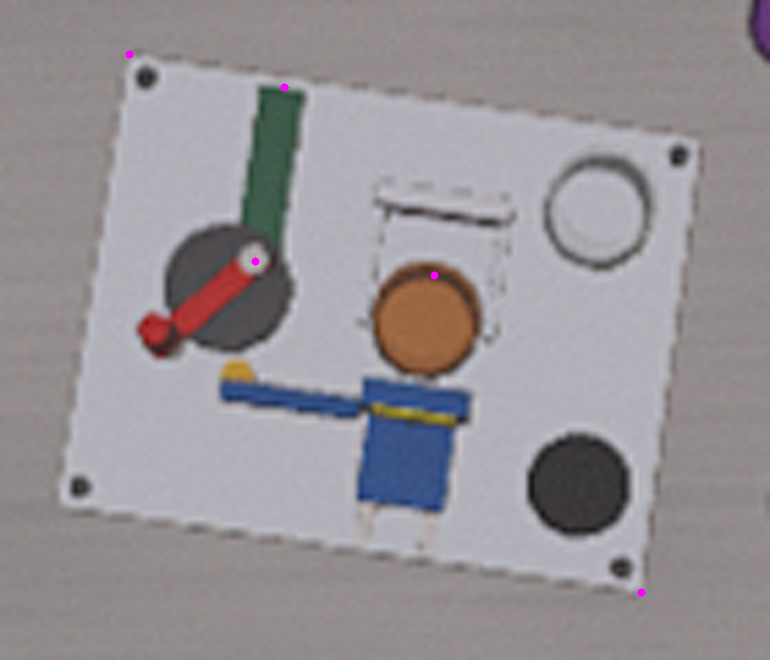

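The crop confirms it: the fitted points land on the board corners, the cam axis and the stripe. The lane's amber jar at crop (427,318) sits ahead of the blue blade, and the post top is at crop (157,330).

```bash
cat >> h.py <<'E'
from scipy.spatial.transform import Rotation as Ro
def TT(): o,a=json.load(open('T.json')); return np.array(o),a
def st():
    s=arm.observe(); q=s['orientation']; R=Ro.from_quat([q[1],q[2],q[3],q[0]]).as_matrix(); T=TT()
    A=np.eye(3); A[:2,:2]=[[np.cos(T[1]),-np.sin(T[1])],[np.sin(T[1]),np.cos(T[1])]]
    p=np.array(s['eef_pos']); print('t',round(s['clock'],2),'world',p.round(1),'fix',fx(p,T).round(1),'z',p[2].round(1),'F',np.round(s['force'],1),'fixF',(A.T@s['force']).round(1),'w',s['grip_width'],'q7',np.round(s['joints'],2))
    return s,p,R,A,T
def delta(x,y,z,zdir=(1,0,0)):
    s,p,R,A,T=st(); w=wf((x,y),T); d=np.array([*w,z])-p
    zx=A@np.array(zdir,float); xx=np.array([0,0,-1.]); yy=np.cross(zx,xx); G=np.column_stack([xx,yy,zx])
    print('tool axes in fixture\n',(A.T@R).round(3)); print('shift tool(x100mm)',(R.T@d/100).round(3),'after turn',(G.T@d/100).round(3),'rotvec tool/pi',(Ro.from_matrix(R.T@G).as_rotvec()/np.pi).round(4))
E
python3 - <<'E'
from h import *
T=TT(); c=cap('top')
p=fx(ray(c,283.2,199.5,88),T); d=p-[30,100]; print('post',p,np.hypot(*d),np.arctan2(d[1],d[0]))
for uv,z in (((255+412/5.5,140+409/5.5),64),): print('pad top',fx(ray(c,*uv,z),T))
print('jar top', fx(ray(c,255+427/5.5,140+318/5.5,82),T))
for zd in((1,0,0),(-1,0,0),(0,1,0),(0,-1,0)): print(zd); delta(-60,100,150,zd)
E
```

```text
post [-22.03948192 142.76448105] 67.35657739441073 2.4537176087042134
pad top [-43.09444663   0.14878616]
jar top [ 5.06264549 -0.58105701]
(1, 0, 0)
t 0.25 world [ 224.7 -582.9  203.7] fix [-213.  -564.5] z 203.7 F [-0.  -0.3  1.2] fixF [ 0.  -0.3  1.2] w 0.9976436162690289 q7 [ 1.14  0.38  0.02  1.37 -0.01  1.39 -0.05]
tool axes in fixture
 [[-0.     0.51  -0.86 ]
 [ 0.001 -0.86  -0.51 ]
 [-1.    -0.001 -0.   ]]
shift tool(x100mm) [ 0.542 -4.933 -4.708] after turn [0.537 6.645 1.53 ] rotvec tool/pi [-8.295e-01 -4.000e-04  1.000e-04]
(-1, 0, 0)
t 0.25 world [ 224.7 -582.9  203.7] fix [-213.  -564.5] z 203.7 F [-0.  -0.3  1.2] fixF [ 0.  -0.3  1.2] w 0.9976436162690289 q7 [ 1.14  0.38  0.02  1.37 -0.01  1.39 -0.05]
tool axes in fixture
 [[-0.     0.51  -0.86 ]
 [ 0.001 -0.86  -0.51 ]
 [-1.    -0.001 -0.   ]]
shift tool(x100mm) [ 0.542 -4.933 -4.708] after turn [ 0.537 -6.645 -1.53 ] rotvec tool/pi [1.705e-01 1.000e-04 3.000e-04]
(0, 1, 0)
t 0.25 world [ 224.7 -582.9  203.7] fix [-213.  -564.5] z 203.7 F [-0.  -0.3  1.2] fixF [ 0.  -0.3  1.2] w 0.9976436162690289 q7 [ 1.14  0.38  0.02  1.37 -0.01  1.39 -0.05]
tool axes in fixture
 [[-0.     0.51  -0.86 ]
 [ 0.001 -0.86  -0.51 ]
 [-1.    -0.001 -0.   ]]
shift tool(x100mm) [ 0.542 -4.933 -4.708] after turn [ 0.537 -1.53   6.645] rotvec tool/pi [6.705e-01 3.000e-04 2.000e-04]
(0, -1, 0)
t 0.25 world [ 224.7 -582.9  203.7] fix [-213.  -564.5] z 203.7 F [-0.  -0.3  1.2] fixF [ 0.  -0.3  1.2] w 0.9976436162690289 q7 [ 1.14  0.38  0.02  1.37 -0.01  1.39 -0.05]
tool axes in fixture
 [[-0.     0.51  -0.86 ]
 [ 0.001 -0.86  -0.51 ]
 [-1.    -0.001 -0.   ]]
shift tool(x100mm) [ 0.542 -4.933 -4.708] after turn [ 0.537  1.53  -6.645] rotvec tool/pi [-3.295e-01 -2.000e-04  3.000e-04]
```

```bash
python3 -m jog '[0,0,0,0.0426,0,0,1, 0,0,0,0.0426,0,0,1, 0,0,0,0.0426,0,0,1, 0,0,0,0.0426,0,0,1, 0,-0.35,-0.35,0,0,0,1, 0,-0.35,-0.35,0,0,0,1, 0,-0.35,-0.35,0,0,0,1, 0,-0.35,-0.35,0,0,0,1, 0,-0.35,-0.35,0,0,0,1, 0,-0.48,0,0,0,0,1, 0,-0.48,0,0,0,0,1, 0,-0.48,0,0,0,0,1, 0,-0.48,0,0,0,0,1, 0,-0.48,0,0,0,0,1, 0,-0.48,0,0,0,0,1, 0,-0.48,0,0,0,0,1, 0,-0.48,0,0,0,0,1, 0,-0.48,0,0,0,0,1, 0,-0.48,0,0,0,0,1, 0,0,0,0,0,0,1]'; python3 -c "
from h import *
delta(-37,110,110,(-1,0,0))"
```

```text
clock: 2.25
eef_pos: [528.6, 49.3, 199.3]
orientation: [0.07, -0.702, 0.068, 0.705]
force: [-0.4, 0.3, -0.1]
grip_width: -0.0
t 2.25 world [528.6  49.3 199.3] fix [-19.  109.7] z 199.3 F [-0.4  0.3 -0.1] fixF [-0.5  0.2 -0.1] w -0.00037527800745797423 q7 [ 0.15  0.21 -0.34  1.62  0.07  1.33 -1.97]
tool axes in fixture
 [[-0.005 -0.028 -1.   ]
 [ 0.003 -1.     0.028]
 [-1.    -0.003  0.005]]
shift tool(x100mm) [0.894 0.004 0.175] after turn [ 0.893 -0.003  0.18 ] rotvec tool/pi [-0.009   0.0016  0.0009]
```

```bash
python3 -m jog '[0.2,0,0.09,-0.009,0.0016,0,1, 0.3,0,0.09,0,0,0,1, 0.3,0,0,0,0,0,1, 0.1,0,0,0,0,0,1, 0,0,0,0,0,0,1]'; python3 -c "
from h import *
delta(-37,110,50,(-1,0,0))
c=cap('wrist','wrist1'); print(proj(c,[*wf((-22,142.8),TT()),88]))
c=cap('top'); im=cv2.resize(c['color'][140:260,255:395],None,fx=5,fy=5,interpolation=2); w=cv2.imread('pics/wrist1.png'); 
cv2.imwrite('pics/both.png',np.vstack([cv2.resize(w,None,fx=.55,fy=.55)[:, :350],cv2.resize(im[:,:,::-1],(350,300))]))"
```

```text
clock: 2.75
eef_pos: [511.1, 55.8, 107.9]
orientation: [-0.058, 0.706, -0.055, -0.704]
force: [0.3, 1.5, 0.2]
grip_width: -0.002
t 2.75 world [511.1  55.8 107.9] fix [-37.3 113.1] z 107.9 F [0.3 1.5 0.2] fixF [0.  1.6 0.2] w -0.0023604317384310503 q7 [ 0.14  0.24 -0.35  1.8   0.09  1.12 -1.97]
tool axes in fixture
 [[ 0.003  0.008 -1.   ]
 [ 0.004 -1.    -0.008]
 [-1.    -0.004 -0.003]]
shift tool(x100mm) [ 0.579  0.033 -0.002] after turn [ 0.579  0.031 -0.003] rotvec tool/pi [ 0.0024 -0.0009  0.0012]
[270.83637987 195.21466857]
```

View pics/both.png

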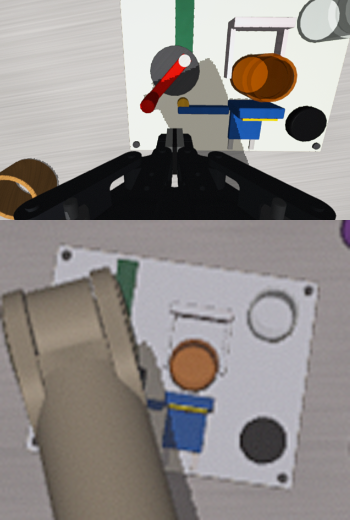

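```bash
python3 -m jog '[0,0,0,-0.0477,0,0,1, 0,0,0,-0.0477,0,0,1, 0,0,0,-0.0477,0,0,1, 0,0,0,-0.0477,0,0,1, 0,0,0,-0.0477,0,0,1, 0,0,0,-0.0477,0,0,1, 0,0,0,-0.0477,0,0,1, 0,0,0,-0.0477,0,0,1, 0,0,0,-0.0477,0,0,1, 0,0,0,-0.0477,0,0,1, 0,0,0,-0.0477,0,0,1, 0,0,0,-0.0477,0,0,1, 0,0,0,-0.0477,0,0,1, 0,0,0,-0.0477,0,0,1, 0,0,0,-0.0477,0,0,1, 0,0,0,-0.0477,0,0,1, 0,0,0,-0.0477,0,0,1, 0,0,0,-0.0477,0,0,1, 0,0,0,-0.0477,0,0,1, 0,0,0,-0.0477,0,0,1]'; python3 -c "
from h import *
delta(-37.3,109.6,50,(.99,-.14,0))"
```

```text
clock: 4.85
eef_pos: [537.0, 51.7, 147.4]
orientation: [0.72, 0.108, 0.678, -0.101]
force: [0.8, -0.8, 0.6]
grip_width: -0.003
t 4.85 world [537.   51.7 147.4] fix [-11.2 113.4] z 147.4 F [ 0.8 -0.8  0.6] fixF [ 0.9 -0.7  0.6] w -0.00276828610276103 q7 [ 0.48  0.27 -0.75  1.72  0.21  1.17  0.95]
tool axes in fixture
 [[ 0.058  0.129  0.99 ]
 [ 0.011  0.991 -0.13 ]
 [-0.998  0.019  0.056]]
shift tool(x100mm) [ 0.956 -0.09  -0.308] after turn [ 0.974 -0.074 -0.254] rotvec tool/pi [ 0.0034  0.0178 -0.006 ]
```

```bash
python3 -m jog '[0,-0.037,-0.127,0,0.0178,-0.006,1, 0,-0.037,-0.127,0,0,0,1, 0,0,0,0,0,0,1]'; python3 -c "
from h import *
delta(-37.3,109.6,50,(.99,-.14,0))"
```

```text
clock: 5.15
eef_pos: [513.2, 51.1, 151.9]
orientation: [0.701, 0.104, 0.697, -0.104]
force: [-0.2, -0.5, -0.2]
grip_width: 0.005
t 5.15 world [513.2  51.1 151.9] fix [-34.5 108.8] z 151.9 F [-0.2 -0.5 -0.2] fixF [-0.1 -0.6 -0.2] w 0.005130748256099694 q7 [ 0.49  0.26 -0.76  1.72  0.19  1.23  0.96]
tool axes in fixture
 [[ 0.006  0.126  0.992]
 [ 0.     0.992 -0.126]
 [-1.     0.001  0.005]]
shift tool(x100mm) [ 1.018  0.003 -0.035] after turn [ 1.019  0.004 -0.029] rotvec tool/pi [ 0.0045  0.0017 -0.0004]
```

```bash
python3 -m jog '[0.3,0,-0.02,0.0045,0.0017,0,1, 0.3,0,-0.01,0,0,0,1, 0.3,0,0,0,0,0,1, 0.11,0,0,0,0,0,1, 0,0,0,0,0,0,1]'; python3 -c "
from h import *
delta(-37.3,109.6,50,(.99,-.14,0))"
```

```text
clock: 5.65
eef_pos: [519.3, 50.1, 55.5]
orientation: [0.704, 0.111, 0.693, -0.11]
force: [0.3, 0.4, 0.5]
grip_width: 0.002
t 5.65 world [519.3  50.1  55.5] fix [-28.3 108.9] z 55.5 F [0.3 0.4 0.5] fixF [0.2 0.4 0.5] w 0.0019485116712422439 q7 [ 0.44  0.37 -0.72  1.83  0.28  1.03  0.87]
tool axes in fixture
 [[ 0.016  0.146  0.989]
 [ 0.002  0.989 -0.146]
 [-1.     0.004  0.016]]
shift tool(x100mm) [ 0.054 -0.006 -0.091] after turn [ 0.055 -0.006 -0.09 ] rotvec tool/pi [-0.0019  0.0049 -0.0012]
```

```bash
cat >> h.py <<'E'
def arc():
    s,p,R,A,T=st(); f=fx(p,T)-[30,100]; r=np.hypot(*f); ph=np.arctan2(f[1],f[0])
    print('r %.1f phi %.3f'%(r,ph)); ph2=ph
    w=np.array([30+68*np.cos(ph),100+68*np.sin(ph)]); delta(*w,50,(np.sin(ph+np.pi/2)*-1*-1 if 0 else -np.cos(ph),-np.sin(ph),0))
E
python3 -m jog '[0.04,0,-0.09,-0.002,0.005,0,1, 0.01,0,0,0,0,0,1, 0,0.1,0.008,0.0477,0,0,1, 0,0.1,0.008,0.0477,0,0,1]'; python3 -c "
from h import *
arc()"
```

```text
clock: 6.05
eef_pos: [522.3, 70.2, 54.9]
orientation: [0.676, 0.216, 0.673, -0.212]
force: [-0.1, -0.3, -0.3]
grip_width: -0.001
t 6.05 world [522.3  70.2  54.9] fix [-28.7 129.2] z 54.9 F [-0.1 -0.3 -0.3] fixF [-0.  -0.3 -0.3] w -0.0006276337075534394 q7 [ 0.36  0.38 -0.67  1.81  0.26  1.04  0.55]
r 65.5 phi 2.680
t 6.05 world [522.3  70.2  54.9] fix [-28.7 129.2] z 54.9 F [-0.1 -0.3 -0.3] fixF [-0.  -0.3 -0.3] w -0.0006276337075534394 q7 [ 0.36  0.38 -0.67  1.81  0.26  1.04  0.55]
tool axes in fixture
 [[ 0.005  0.432  0.902]
 [ 0.004  0.902 -0.432]
 [-1.     0.006  0.003]]
shift tool(x100mm) [ 0.049  0.    -0.025] after turn [ 0.049 -0.    -0.025] rotvec tool/pi [ 0.0048  0.0008 -0.002 ]
```

```bash
python3 -m jog '[0.02,0.1,-0.01,0.0477,0,0,1, 0.02,0.1,0,0.0477,0,0,1, 0.01,0.1,0,0.0477,0,0,1, 0,0.1,0.004,0.0477,0,0,1]'; python3 -c "
from h import *
arc()"
```

```text
clock: 6.45
eef_pos: [549.9, 92.9, 54.8]
orientation: [0.582, 0.402, 0.579, -0.404]
force: [-7.0, -3.0, -3.7]
grip_width: 0.002
t 6.45 world [549.9  92.9  54.8] fix [ -5.3 156.2] z 54.8 F [-7.  -3.  -3.7] fixF [-6.4 -4.1 -3.7] w 0.0019652370552991007 q7 [ 0.21  0.42 -0.54  1.73  0.25  1.06 -0.06]
r 66.4 phi 2.132
t 6.45 world [549.9  92.9  54.8] fix [ -5.3 156.2] z 54.8 F [-7.  -3.  -3.7] fixF [-6.4 -4.1 -3.7] w 0.0019652370552991007 q7 [ 0.21  0.42 -0.54  1.73  0.25  1.06 -0.06]
tool axes in fixture
 [[ 0.003  0.866  0.501]
 [-0.004  0.501 -0.866]
 [-1.     0.     0.005]]
shift tool(x100mm) [ 0.048 -0.001 -0.017] after turn [ 0.048  0.    -0.016] rotvec tool/pi [-0.0117  0.0016 -0.0001]
```

```bash
python3 -m jog '[0.02,0.1,-0.005,0.045,0,0,1, 0.01,0.1,0,0.0477,0,0,1, 0.01,0.1,0.002,0.0477,0,0,1, 0.01,0.1,0.004,0.0477,0,0,1, 0.01,0.1,0.004,0.0477,0,0,1]'; python3 -c "
from h import *
arc()"
```

```text
clock: 6.95
eef_pos: [594.0, 96.1, 54.5]
orientation: [-0.395, -0.584, -0.393, 0.591]
force: [-8.7, -0.1, 4.8]
grip_width: 0.0
t 6.95 world [594.   96.1  54.5] fix [ 37.6 166.7] z 54.5 F [-8.7 -0.1  4.8] fixF [-8.5 -1.5  4.8] w 0.0004659642512644807 q7 [ 0.07  0.48 -0.38  1.6   0.2   1.1  -0.75]
r 67.1 phi 1.457
t 6.95 world [594.   96.1  54.5] fix [ 37.6 166.7] z 54.5 F [-8.7 -0.1  4.8] fixF [-8.5 -1.5  4.8] w 0.0004659642512644807 q7 [ 0.07  0.48 -0.38  1.6   0.2   1.1  -0.75]
tool axes in fixture
 [[-0.006  0.976 -0.22 ]
 [-0.009 -0.22  -0.975]
 [-1.    -0.004  0.01 ]]
shift tool(x100mm) [ 0.045 -0.001 -0.009] after turn [ 0.045 -0.    -0.009] rotvec tool/pi [-0.0342  0.0032  0.0013]
```

```bash
python3 -m jog '[0.02,0.1,-0.006,0.035,0,0,1, 0.02,0.1,-0.002,0.035,0,0,1, 0.01,0.1,0,0.042,0,0,1, 0.01,0.1,0.002,0.042,0,0,1, 0.01,0.1,0.004,0.042,0,0,1, 0.01,0.1,0.004,0.042,0,0,1]'; python3 -c "
from h import *
arc()"
```

```text
clock: 7.55
eef_pos: [632.0, 67.9, 54.7]
orientation: [-0.143, -0.685, -0.146, 0.699]
force: [-5.2, 6.2, 0.6]
grip_width: -0.003
t 7.55 world [632.   67.9  54.7] fix [ 79.8 145.2] z 54.7 F [-5.2  6.2  0.6] fixF [-6.2  5.2  0.6] w -0.0025823258435371025 q7 [-0.    0.54 -0.21  1.5   0.12  1.14 -1.4 ]
r 67.3 phi 0.737
t 7.55 world [632.   67.9  54.7] fix [ 79.8 145.2] z 54.7 F [-5.2  6.2  0.6] fixF [-6.2  5.2  0.6] w -0.0025823258435371025 q7 [-0.    0.54 -0.21  1.5   0.12  1.14 -1.4 ]
tool axes in fixture
 [[-0.019  0.547 -0.837]
 [-0.003 -0.837 -0.547]
 [-1.    -0.008  0.018]]
shift tool(x100mm) [ 0.047 -0.001 -0.008] after turn [ 0.047  0.    -0.007] rotvec tool/pi [-0.0502  0.0054  0.0031]
```

```bash
cat > look.py <<'E'
from h import *
import sys
n=sys.argv[1]; T=TT()
a=cap('wrist');b=cap('side')
def mark(c,im):
    for th,col in((0,(0,255,0)),(0.25,(255,0,255)),(.5,(255,255,0))):
        q=proj(c,[*wf((30+68*np.cos(th),100+68*np.sin(th)),T),88]); 
        if abs(q).max()<900: cv2.circle(im,tuple(int(round(t)) for t in q),1,col,-1); print(n,th,q.round(1))
    return im
w=mark(a,a['color'][:,:,::-1].copy()); s=mark(b,b['color'][:,:,::-1].copy())
u,v=proj(b,[*wf((60,80),T),50]).astype(int)
s=cv2.resize(s[v-45:v+45,u-60:u+60],(480,360),interpolation=cv2.INTER_CUBIC)
w=cv2.resize(w,None,fx=.5,fy=.5)
o=np.zeros((560,480,3),np.uint8); o[:360]=s; o[360:,:320]=w; cv2.imwrite(f'pics/{n}.png',o)
print(u,v)
E
python3 look.py l1
```

```text
l1 0 [415. 275.]
l1 0.25 [384.7 261.3]
l1 0.5 [350.4 254.7]
l1 0 [271.6 197.2]
l1 0.25 [268.1 200.7]
l1 0.5 [265.8 204.8]
286 208
```

View pics/l1.png

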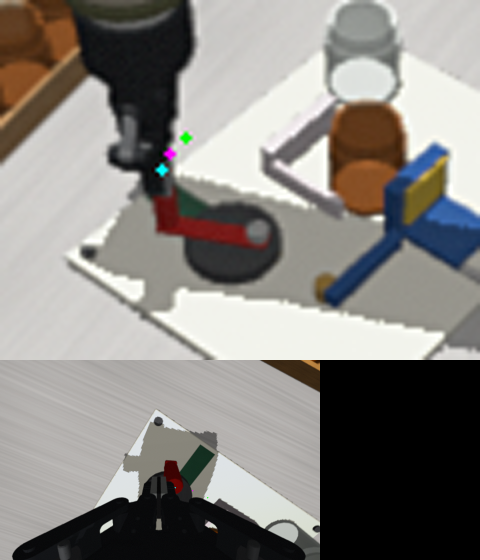

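The side crop shows the arm running from the axis at (257,232) to the post foot at about (163,226), still left of the stripe. The post is partly hidden by the fingers.

```bash
python3 -c "
from h import *
T=TT();c=cap('side')
for p in((257,232),(163,226),(166,220)):
    f=fx(ray(c,226+p[0]/4,163+p[1]/4,32),T); d=f-[30,100]; print(p,f,np.hypot(*d),np.arctan2(d[1],d[0]))
delta(30+68*np.cos(.28),100+68*np.sin(.28),50,(-np.cos(.4),-np.sin(.4),0))"
```

```text
(257, 232) [31.43569967 98.66985896] 1.9571685484767503 -0.7472515624568432
(163, 226) [ 87.97657553 137.27271633] 68.92415173413937 0.5713626286393829
(166, 220) [ 90.38356963 131.65281824] 68.17680238496182 0.4828164172393417
t 7.7 world [632.6  66.4  54.6] fix [ 80.7 143.8] z 54.6 F [-2.7  3.3  0.7] fixF [-3.2  2.8  0.7] w -0.0001013093593046225 q7 [-0.    0.54 -0.21  1.5   0.12  1.14 -1.39]
tool axes in fixture
 [[-0.018  0.55  -0.835]
 [-0.004 -0.835 -0.55 ]
 [-1.    -0.006  0.017]]
shift tool(x100mm) [0.045 0.29  0.015] after turn [ 0.046  0.288 -0.037] rotvec tool/pi [0.0579 0.0057 0.0015]
```

```bash
python3 -m jog '[0.02,0.1,-0.007,0.035,0.003,0,1, 0.01,0.1,-0.003,0.035,0.002,0,1, 0.01,0.1,0,0.035,0,0,1, 0,0,0,0,0,0,1]'; python3 -c "
from h import *
arc()"; python3 look.py l2
```

```text
clock: 8.1
eef_pos: [641.2, 49.8, 55.5]
orientation: [-0.024, -0.706, -0.036, 0.707]
force: [0.5, -0.1, 0.4]
grip_width: 0.0
t 8.1 world [641.2  49.8  55.5] fix [ 91.9 128.9] z 55.5 F [ 0.5 -0.1  0.4] fixF [ 0.5 -0.1  0.4] w 0.0003853517638098379 q7 [-0.01  0.53 -0.15  1.5   0.06  1.12 -1.65]
r 68.3 phi 0.437
t 8.1 world [641.2  49.8  55.5] fix [ 91.9 128.9] z 55.5 F [ 0.5 -0.1  0.4] fixF [ 0.5 -0.1  0.4] w 0.0003853517638098379 q7 [-0.01  0.53 -0.15  1.5   0.06  1.12 -1.65]
tool axes in fixture
 [[-0.006  0.249 -0.968]
 [ 0.016 -0.968 -0.249]
 [-1.    -0.017  0.002]]
shift tool(x100mm) [0.055 0.002 0.003] after turn [0.055 0.    0.003] rotvec tool/pi [-0.0589  0.0001  0.0053]
l2 0 [377.9 258.1]
l2 0.25 [343.2 253.8]
l2 0.5 [308.3 257.5]
l2 0 [271.6 197.2]
l2 0.25 [268.1 200.7]
l2 0.5 [265.8 204.8]
286 208
```

View pics/l2.png

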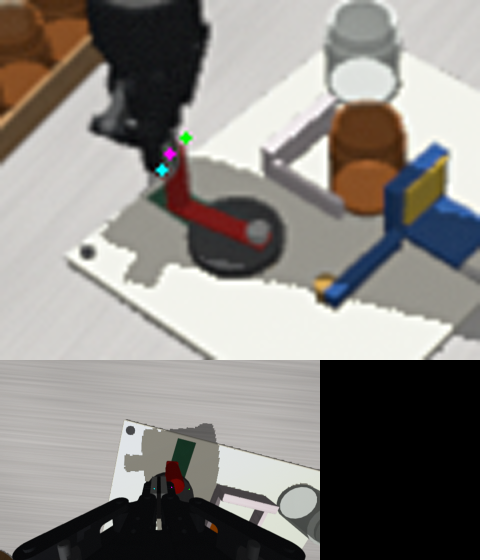

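The arm is nearly on the stripe. From the side-crop markers the post top is near θ≈0.2, so it needs about 13 mm more.

```bash
python3 -m jog '[0.02,0.09,-0.008,0,0,0.005,1, 0.01,0.08,-0.002,0,0,0,1, 0,0,0,0,0,0,1]'; python3 -c "
from h import *
arc()
T=TT(); c=cap('side')
m,b=blobs(c,(0,120,50),(7,255,255),10); print(b)"
```

```text
clock: 8.5
eef_pos: [644.2, 39.2, 55.0]
orientation: [0.034, 0.707, 0.038, -0.706]
force: [-0.9, 0.2, 0.2]
grip_width: -0.004
t 8.5 world [644.2  39.2  55. ] fix [ 96.7 119. ] z 55.0 F [-0.9  0.2  0.2] fixF [-1.   0.   0.2] w -0.003542886409118588 q7 [-0.    0.54 -0.14  1.49  0.08  1.12 -1.63]
r 69.3 phi 0.278
t 8.5 world [644.2  39.2  55. ] fix [ 96.7 119. ] z 55.0 F [-0.9  0.2  0.2] fixF [-1.   0.   0.2] w -0.003542886409118588 q7 [-0.    0.54 -0.14  1.49  0.08  1.12 -1.63]
tool axes in fixture
 [[-0.     0.266 -0.964]
 [ 0.005 -0.964 -0.266]
 [-1.    -0.005 -0.001]]
shift tool(x100mm) [0.05  0.    0.013] after turn [ 0.05  -0.     0.013] rotvec tool/pi [-0.0026 -0.0004  0.0015]
[([270, 198, 18, 26, 143], [277.0, 212.5])]
```

```bash
python3 -m jog '[0,-0.15,0,0,0,0,1, 0,-0.15,0,0,0,0,1, -0.4,0,0,0,0,0,1, -0.4,0,0,0,0,0,1, -0.3,0,0,0,0,0,1, 0,0,0,0,0,0,1]'; python3 -c "
from h import *
delta(-80,0,150,(-1,0,0))"
```

```text
clock: 9.15
eef_pos: [639.7, 76.1, 167.7]
orientation: [-0.037, -0.706, -0.04, 0.706]
force: [0.7, 0.3, -0.6]
grip_width: -0.0
t 9.15 world [639.7  76.1 167.7] fix [ 86.1 154.6] z 167.7 F [ 0.7  0.3 -0.6] fixF [ 0.7  0.4 -0.6] w -0.00019595775906571447 q7 [-0.06  0.45 -0.16  1.36  0.07  1.34 -1.68]
tool axes in fixture
 [[-0.001  0.273 -0.962]
 [ 0.003 -0.962 -0.273]
 [-1.    -0.003  0.001]]
shift tool(x100mm) [0.175 1.034 2.02 ] after turn [0.177 1.546 1.661] rotvec tool/pi [0.0881 0.0003 0.0009]
```

```bash
python3 -m jog '[0,0.2,0.4,0,0,0,1, 0,0.2,0.4,0,0,0,1, 0,0.2,0.4,0,0,0,1, 0,0.2,0.4,0,0,0,1, 0,0.2,0.4,0,0,0,1, 0,0,0,0.044,0,0,1, 0,0,0,0.044,0,0,1, 0,0,0,0,0,0,1]'; python3 -c "
from h import *
delta(-80,0,100,(-1,0,0))"; python3 look.py l3; python3 -c "
from h import *
c=cap('top'); a=cap('wrist'); o=np.vstack([cv2.resize(c['color'][140:260,255:395],None,fx=4,fy=4,interpolation=2)])[:,:,::-1]; l=cv2.imread('pics/l3.png'); o=np.vstack([cv2.resize(l[:360],(560,420))[90:], cv2.resize(a['color'][:,:,::-1],(560,350))[:,:]]) ; print(o.shape); cv2.imwrite('pics/l3b.png',o[:600])"
```

```text
clock: 9.95
eef_pos: [442.5, -41.5, 161.0]
orientation: [0.058, -0.703, 0.057, 0.707]
force: [0.1, 0.1, 0.4]
grip_width: 0.003
t 9.95 world [442.5 -41.5 161. ] fix [-88.8   5.7] z 161.0 F [0.1 0.1 0.4] fixF [0.  0.1 0.4] w 0.002965666322446013 q7 [ 0.13  0.03 -0.11  1.89  0.    1.22 -1.71]
tool axes in fixture
 [[-0.006  0.004 -1.   ]
 [ 0.001 -1.    -0.004]
 [-1.    -0.001  0.006]]
shift tool(x100mm) [ 0.609  0.058 -0.091] after turn [ 0.61   0.057 -0.088] rotvec tool/pi [0.0014 0.0019 0.0004]
l3 0 [172.6 -83.3]
l3 0.25 [147.  -79.5]
l3 0.5 [124.1 -68.2]
l3 0 [271.6 197.2]
l3 0.25 [268.1 200.7]
l3 0.5 [265.8 204.8]
286 208
(680, 560, 3)
```

View pics/l3b.png

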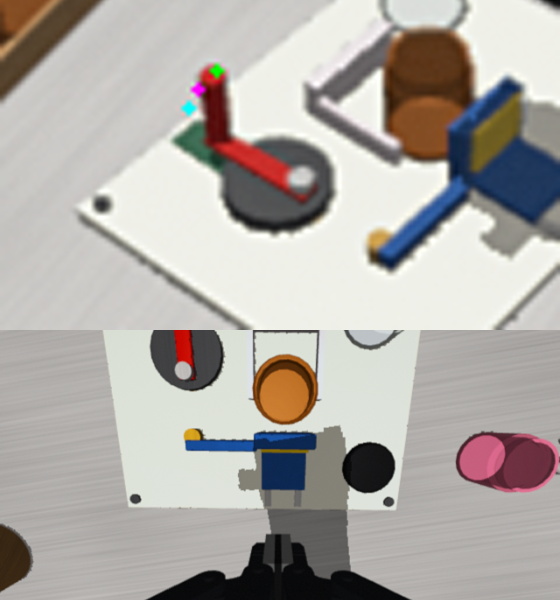

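The cam is at its low point, with the post top beside the green θ=0 marker (about 0.05 rad), and the slide is still back. Next I go down behind the pad.

```bash
python3 -m jog '[0.3,0.03,-0.05,0.0014,0.002,0,1, 0.3,0.03,-0.04,0,0,0,1, 0.3,0,0,0,0,0,1, 0.2,0,0,0,0,0,1, 0,0,0,0,0,0,1]'; python3 -c "
from h import *
delta(-65,0,48,(-1,0,0))"
```

```text
clock: 10.65
eef_pos: [454.9, -46.4, 48.2]
orientation: [-0.052, 0.707, -0.051, -0.704]
force: [-1.0, 0.2, -0.4]
grip_width: -0.002
t 10.65 world [454.9 -46.4  48.2] fix [-75.7   3. ] z 48.2 F [-1.   0.2 -0.4] fixF [-1.   0.  -0.4] w -0.002010148295279228 q7 [ 0.13  0.17 -0.11  2.01  0.02  0.95 -1.7 ]
tool axes in fixture
 [[ 0.004  0.023 -1.   ]
 [ 0.003 -1.    -0.023]
 [-1.    -0.003 -0.005]]
shift tool(x100mm) [ 0.003  0.032 -0.107] after turn [ 0.002  0.03  -0.107] rotvec tool/pi [ 0.0072 -0.0014  0.0008]
```

Now push gently forward (tool −z) and watch for contact.

```bash
python3 -m jog '[0,0.03,-0.08,0.0072,-0.0014,0,1, 0,0,-0.06,0,0,0,1, 0,0,-0.06,0,0,0,1, 0,0,-0.06,0,0,0,1]'; python3 -c "
from h import *
delta(-20,0,48,(-1,0,0))"
```

```text
clock: 11.05
eef_pos: [484.5, -53.7, 51.5]
orientation: [-0.06, 0.706, -0.058, -0.703]
force: [-0.1, 0.6, 0.4]
grip_width: -0.001
t 11.05 world [484.5 -53.7  51.5] fix [-45.3   0.7] z 51.5 F [-0.1  0.6  0.4] fixF [-0.2  0.6  0.4] w -0.0007204345949950485 q7 [ 0.14  0.23 -0.1   1.93  0.02  0.98 -1.71]
tool axes in fixture
 [[ 0.004  0.002 -1.   ]
 [ 0.003 -1.    -0.002]
 [-1.    -0.003 -0.004]]
shift tool(x100mm) [ 0.036  0.008 -0.253] after turn [ 0.035  0.007 -0.253] rotvec tool/pi [ 0.0005 -0.0012  0.001 ]
```

```bash
python3 -m jog '[0.02,0,-0.06,0,0,0,1, 0.01,0,-0.06,0,0,0,1]'; python3 -c "
from h import *
st()"; python3 look.py l4; python3 -c "
import cv2;l=cv2.imread('pics/l4.png'); cv2.imwrite('pics/l4b.png',cv2.resize(l,None,fx=1,fy=1))"
```

```text
clock: 11.25
eef_pos: [498.8, -56.0, 49.7]
orientation: [-0.06, 0.707, -0.058, -0.702]
force: [-0.5, 0.1, 0.0]
grip_width: -0.001
t 11.25 world [498.8 -56.   49.7] fix [-30.8   0.9] z 49.7 F [-0.5  0.1  0. ] fixF [-0.5  0.   0. ] w -0.0010536240960008151 q7 [ 0.13  0.26 -0.1   1.9   0.03  0.98 -1.71]
l4 0 [ 40.7 -69.3]
l4 0.25 [ -4.8 -62.4]
l4 0.5 [-43.5 -42.3]
l4 0 [271.6 197.2]
l4 0.25 [268.1 200.7]
l4 0.5 [265.8 204.8]
286 208
```

View pics/l4b.png

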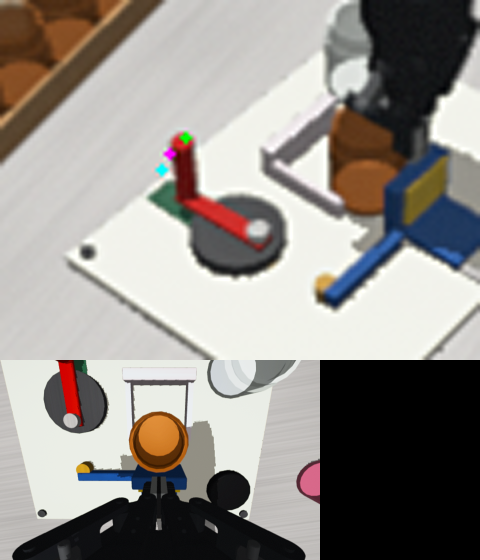

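The slide hasn't moved and the fingers aren't in front of the yellow pad in the side crop. I'll compare the TCP projection with the picture before going on.

```bash
python3 -c "
from h import *
s,p,R,A,T=st()
c=cap('side'); q=proj(c,p); print('tcp side',q,'crop',(q-[226,163])*4)
for n,X in dict(padc=(-43,0,48),padtop=(-43,0,64),padbot=(-43,0,30),pl=(-43,23,64),pr=(-43,-23,64),ff=(-30,30,66)).items(): q=proj(c,[*wf(X[:2],T),X[2]]); print(n,((q-[226,163])*4).round())
hsv=cv2.cvtColor(c['color'],cv2.COLOR_RGB2HSV)
im=c['color'][165:235,295:365,::-1]
w=cap('wrist'); q=proj(w,p); print('tcp wrist',q)
cv2.imwrite('pics/z5.png',np.hstack([cv2.resize(im,(420,420),interpolation=2),cv2.resize(w['color'][180:320,220:340,::-1],(360,420),interpolation=2)]))
for n,X in dict(padc=(-43,0,48),padtop=(-43,0,64)).items(): print(n,proj(w,[*wf(X[:2],T),X[2]]))
"
```

```text
t 11.35 world [498.9 -56.   49.5] fix [-30.7   0.8] z 49.5 F [ 0.5 -0.2 -1. ] fixF [ 0.5 -0.2 -1. ] w 0.0001258359874585178 q7 [ 0.13  0.26 -0.1   1.9   0.03  0.98 -1.71]
tcp side [328.33085308 207.64640269] crop [409.32341232 178.58561077]
padc [423. 187.]
padtop [424. 172.]
padbot [423. 204.]
pl [404. 190.]
pr [443. 154.]
ff [384. 185.]
tcp wrist [317.6874793  228.92724782]
padc [319.07194778 247.25956732]
padtop [319.18251449 259.54981159]
```

View pics/z5.png

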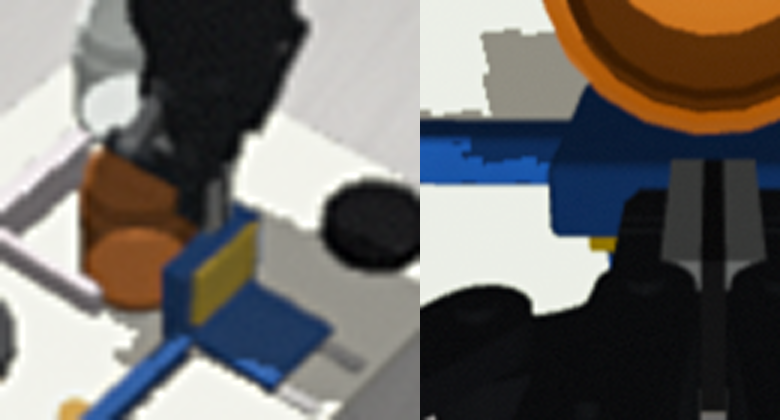

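```bash
python3 -c "
from h import *
T=TT(); c=cap('side'); w=cap('wrist')
print('cam wrist',-np.array(w['R']).T@np.array(w['t']))
for n,X in dict(l1=(80.7,143.8),l2=(91.9,128.9),now=(-30.7,.8),l1b=(79.8,145.2)).items():
    for z in (35,55,75): print(n,z,((proj(c,[*wf(X,T),z])-[226,163])*4).round())
for z in(50,66): print([ (proj(w,[*wf(X,T),z])).round() for X in((-43,30),(-43,-30),(-31,30),(-31,-30))])
print(arm.observe())
"
python3 -c "
import cv2
a=cv2.imread('pics/l1.png')[140:260,60:260];b=cv2.imread('pics/l2.png')[140:260,60:260]
import numpy as np
g=lambda i:(cv2.cvtColor(i,6)[:,:]//26)
for i in(a,b):
  print('\n'.join(''.join('%x'%v for v in r[::4]) for r in g(i)[::5]));print()
"
```

```text
cam wrist [563.38928854 -66.87705233 219.35748435]
l1 35 [164. 233.]
l1 55 [161. 214.]
l1 75 [159. 195.]
l2 35 [167. 214.]
l2 55 [164. 195.]
l2 75 [162. 176.]
now 35 [409. 192.]
now 55 [409. 173.]
now 75 [410. 154.]
l1b 35 [163. 235.]
l1b 55 [161. 216.]
l1b 75 [158. 197.]
[array([268., 248.]), array([370., 248.]), array([267., 229.]), array([371., 229.])]
[array([264., 260.]), array([375., 260.]), array([263., 240.]), array([376., 240.])]
{'clock': 11.55, 'joints': array([ 0.13464974,  0.25737163, -0.09682827,  1.90392908,  0.02668026,
        0.97606004, -1.71062424]), 'qd': array([-0.00111974, -0.00359675, -0.00177818,  0.00241262,  0.00048913,
       -0.00095336,  0.00017389]), 'joint_torque': array([ 3.55913900e-03, -4.87069452e+01, -4.54730177e-01, -3.16227257e+01,
        4.33472829e-03, -4.57219512e-02,  7.65266832e-04]), 'eef_pos': array([497.52323004, -55.76942925,  49.3240321 ]), 'orientation': array([-0.05959131,  0.70659223, -0.0576519 , -0.70274644]), 'force': array([ 1.35370191, -0.1567474 ,  0.26000135]), 'torque': array([0.05930881, 0.01149285, 0.03517387]), 'grip_wid
[... 1775 characters left out ...]
8888888765432111111256555555555555555
88877777888888888887553211111111135556655555555555
88777778888887788876554211211111122345433222222223
87777778888877887665555532111111122222221111111111
77777788888778876555555555321111221111211111111111
77777888877788865555555555553211112222222211211111
77778887777777655555555555555432111112222222221123
77788777778875555555555555555554211111122212212344
77887777889755555555555555555565311111111122212444
77777778998555555555555555555555211111111111112344
77777799999865555555555555555555311111111111111233
77788766799998655555555555555555311111111111111122
77889522379999999765555555555555311111111111111111
77899622479999999997555555555555421221111111111111
```

The side images at l1, l2 and now all put the real fingertips about 20 mm above the reported TCP height. So the tips are at about z 70, just over the blade top (66). I'll back off and go lower: a reported z of 30 is safe either way, since the foot top is 23 and the pad starts at 30.

```bash
python3 -m jog '[-0.05,0,0.15,0,0,0,1, 0,0,0.15,0,0,0,1, 0,0,0.15,0,0,0,1, 0,0,0.05,0,0,0,1, 0,0,0,0,0,0,1]'; python3 -c "
from h import *
delta(-76,0,31,(-1,0,0))"
```

```text
clock: 12.05
eef_pos: [445.6, -47.1, 54.2]
orientation: [-0.059, 0.706, -0.058, -0.703]
force: [-0.2, -0.2, 0.7]
grip_width: -0.001
t 12.05 world [445.6 -47.1  54.2] fix [-84.7   0.7] z 54.2 F [-0.2 -0.2  0.7] fixF [-0.2 -0.2  0.7] w -0.0006813412450145914 q7 [ 0.14  0.15 -0.11  2.03  0.02  0.96 -1.72]
tool axes in fixture
 [[ 0.005  0.002 -1.   ]
 [ 0.003 -1.    -0.002]
 [-1.    -0.003 -0.005]]
shift tool(x100mm) [ 0.232  0.008 -0.086] after turn [ 0.232  0.007 -0.087] rotvec tool/pi [ 0.0006 -0.0016  0.001 ]
```

```bash
python3 -m jog '[0.1,0.005,-0.03,0,0,0,1, 0.1,0,-0.03,0,0,0,1, 0.03,0,-0.03,0,0,0,1, 0,0,0,0,0,0,1]'; python3 -c "
from h import *
delta(-60,0,31,(-1,0,0))
s=arm.observe();c=cap('side'); print('tcp crop',proj(c,s['eef_pos']))
im=c['color'][165:235,295:365,::-1]; cv2.imwrite('pics/z6.png',cv2.resize(im,(420,420),interpolation=2)); print((proj(c,s['eef_pos'])-[295,165])*6)"
```

```text
clock: 12.45
eef_pos: [457.0, -49.5, 29.0]
orientation: [-0.06, 0.707, -0.058, -0.702]
force: [-0.2, -0.5, 0.4]
grip_width: 0.0
t 12.45 world [457.  -49.5  29. ] fix [-73.1   0.2] z 29.0 F [-0.2 -0.5  0.4] fixF [-0.1 -0.5  0.4] w 8.868310292958043e-05 q7 [ 0.13  0.21 -0.1   2.02  0.02  0.91 -1.72]
tool axes in fixture
 [[ 0.006  0.002 -1.   ]
 [ 0.003 -1.    -0.002]
 [-1.    -0.003 -0.006]]
shift tool(x100mm) [-0.02   0.002 -0.131] after turn [-0.02   0.002 -0.131] rotvec tool/pi [ 0.0006 -0.0019  0.001 ]
tcp crop [339.80868514 219.08716278]
[268.85211083 324.52297667]
```

View pics/z6.png

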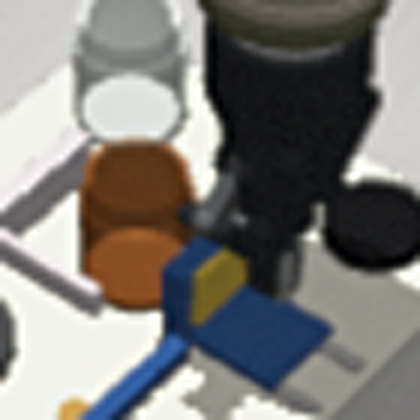

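The fingers are now behind the pad and cover its right part in the picture, above the foot. Pushing.

```bash
python3 -m jog '[-0.02,-0.02,-0.06,0,-0.002,0,1, 0,0,-0.06,0,0,0,1, 0,0,-0.05,0,0,0,1, 0,0,-0.05,0,0,0,1]'; python3 -c "
from h import *
delta(-5,2,31,(-1,0,0))"
```

```text
clock: 12.9
eef_pos: [479.9, -51.2, 31.2]
orientation: [0.06, -0.704, 0.057, 0.706]
force: [-3.8, 0.6, 0.8]
grip_width: -0.003
t 12.9 world [479.9 -51.2  31.2] fix [-50.3   2.4] z 31.2 F [-3.8  0.6  0.8] fixF [-3.9 -0.1  0.8] w -0.002777029456576898 q7 [ 0.13  0.25 -0.1   1.96  0.03  0.93 -1.72]
tool axes in fixture
 [[-0.003  0.002 -1.   ]
 [ 0.003 -1.    -0.002]
 [-1.    -0.003  0.003]]
shift tool(x100mm) [ 0.001  0.005 -0.453] after turn [ 0.002  0.004 -0.453] rotvec tool/pi [0.0006 0.0009 0.0009]
```

Contact at 3.9 N. Pushing on slowly.

```bash
python3 -m jog '[0,0,-0.05,0,0,0,1, 0,0,-0.05,0,0,0,1, 0,0,-0.05,0,0,0,1, 0,0,-0.05,0,0,0,1, 0,0,-0.05,0,0,0,1]'; python3 -c "
from h import *
delta(-5,2,31,(-1,0,0))"
```

```text
clock: 13.4
eef_pos: [505.2, -55.5, 31.1]
orientation: [0.06, -0.703, 0.057, 0.707]
force: [-4.5, 0.2, 2.4]
grip_width: 0.004
t 13.4 world [505.2 -55.5  31.1] fix [-24.5   2.4] z 31.1 F [-4.5  0.2  2.4] fixF [-4.5 -0.6  2.4] w 0.003751806574564201 q7 [ 0.13  0.3  -0.1   1.89  0.03  0.95 -1.71]
tool axes in fixture
 [[-0.006  0.002 -1.   ]
 [ 0.003 -1.    -0.002]
 [-1.    -0.003  0.006]]
shift tool(x100mm) [-0.001  0.005 -0.195] after turn [ 0.001  0.004 -0.195] rotvec tool/pi [0.0006 0.0018 0.0009]
```

```bash
python3 -m jog '[0,0,-0.04,0,0,0,1, 0,0,-0.04,0,0,0,1, 0,0,-0.04,0,0,0,1]'; python3 -m jog '[0,0,-0.04,0,0,0,1]';python3 -m jog '[0,0,-0.04,0,0,0,1]'
```

```text
clock: 13.7
eef_pos: [510.8, -56.4, 29.5]
orientation: [0.06, -0.697, 0.057, 0.712]
force: [-24.7, 3.8, 16.5]
grip_width: 0.001
clock: 13.8
eef_pos: [510.4, -56.4, 28.5]
orientation: [0.06, -0.694, 0.057, 0.715]
force: [-20.8, 2.7, 13.3]
grip_width: 0.004
clock: 13.9
eef_pos: [510.0, -56.3, 27.6]
orientation: [0.06, -0.691, 0.057, 0.718]
force: [-19.5, 2.5, 14.8]
grip_width: -0.001
```

```bash
python3 -c "
from h import *
c=cap('side','s7'); st(); T=TT()
im=c['color'][165:235,265:365,::-1]; cv2.imwrite('pics/z7.png',cv2.resize(im,(700,490),interpolation=2))
for x in(-43,-8,-3): print(x,[((proj(c,[*wf((x,y),T),z])-[265,165])*7).round() for y,z in((23,64),(23,30),(-23,64))])
print('crossbar roller y100', [((proj(c,[*wf((x,30),T),66])-[265,165])*7).round() for x in(-31,9)])"
```

```text
t 13.95 world [510.  -56.3  27.4] fix [-19.7   2.4] z 27.4 F [-20.3   3.5  13.7] fixF [-20.6   0.1  13.7] w 0.001730261054634083 q7 [ 0.13  0.34 -0.09  1.85  0.03  0.99 -1.71]
-43 [array([434., 318.]), array([433., 375.]), array([503., 256.])]
-8 [array([367., 279.]), array([367., 336.]), array([437., 218.])]
-3 [array([358., 274.]), array([358., 330.]), array([427., 213.])]
crossbar roller y100 [array([400., 311.]), array([325., 266.])]
```

View pics/z7.png

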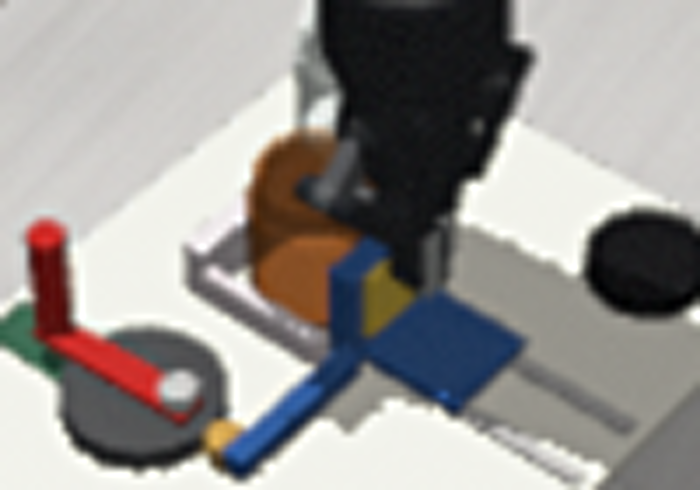

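```bash
python3 -c "
from h import *
T=TT();c=cap('side'); old=dict(c); old['color']=cv2.imread('pics/side0.png')[:,:,::-1].copy()
P=[]
for n,k in(('old',old),('new',c)):
    m,b=blobs(k,(15,100,90),(26,255,255),4); 
    b=[x for x in b if 285<x[1][0]<320 and 215<x[1][1]<245]; print(n,b)
    for x in b: print(fx(ray(k,*x[1],27),T))
    m,b=blobs(k,(100,110,40),(128,255,255),40); b=[x for x in b if 270<x[1][0]<370 and 180<x[1][1]<260]
    ys,xs=np.nonzero(m[180:260,270:370]); xs+=270; ys+=180
    i=np.argmin(xs); j=np.argmax(ys); print('left',xs.min(),ys[xs==xs.min()].mean(),'low',xs[ys==ys.max()].mean(),ys.max()); print(fx(ray(k,xs.min(),ys[xs==xs.min()].mean(),25),T))
"
```

```text
old [([305, 232, 4, 5, 13], [306.2, 233.5])]
[-31.8938595  102.41637482]
left 307 236.5 low 309.0 239
[-39.64939223 108.14116776]
new [([294, 225, 5, 6, 18], [295.5, 226.9])]
[  7.83442468 102.90401165]
left 297 229.5 low 298.5 232
[ -0.76753295 106.33065487]
```

The roller and the crossbar end moved 39.7 mm and 38.9 mm, and the slide is hard against its stop at 20–25 N, so it is home. Backing off.

```bash
python3 -m jog '[-0.02,0,0.08,0,0,0,1, -0.02,0,0.15,0,0,0,1, 0,0,0.2,0,0,0,1, 0,0,0.2,0,0,0,1, -0.3,0,0,0,0,0,1, -0.4,0,0,0,0,0,1, -0.4,0,0,0,0,0,1, 0,0,0,0,0,0,1, 0,0,0,0,0,0,1]'; python3 -c "
from h import *
st(); T=TT(); c=cap('side'); t=cap('top'); w=cap('wrist')
m,b=blobs(c,(15,100,90),(26,255,255),4)
for x in b:
    if 285<x[1][0]<320 and 215<x[1][1]<245: print('roller',fx(ray(c,*x[1],27),T))
q=proj(t,[*wf((40,0),T),82]); print('top: expected jar top px',q)
m,b=blobs(t,(5,110,60),(16,255,255),80); print([ (x, fx(ray(t,*x[1],70),T).round(1)) for x in b if 300<x[1][0]<360 and 160<x[1][1]<230])
u=c['color'][165:245,255:365,::-1]; v=t['color'][145:255,260:390,::-1]
cv2.imwrite('pics/end.png',np.vstack([cv2.resize(u,(440,320),interpolation=2),np.hstack([cv2.resize(v,(260,220)),cv2.resize(w['color'][:,:,::-1],(180,220))])]))"
```

```text
clock: 14.9
eef_pos: [455.0, -47.0, 148.9]
orientation: [0.06, -0.696, 0.057, 0.714]
force: [0.5, -0.5, -0.9]
grip_width: 0.002
t 14.9 world [455.  -47.  148.9] fix [-75.5   2.3] z 148.9 F [ 0.5 -0.5 -0.9] fixF [ 0.6 -0.4 -0.9] w 0.0017323474445665402 q7 [ 0.14  0.09 -0.1   1.86  0.    1.22 -1.7 ]
roller [  7.83442468 102.90401165]
top: expected jar top px [334.13550238 186.23402544]
[]
```

View pics/end.png

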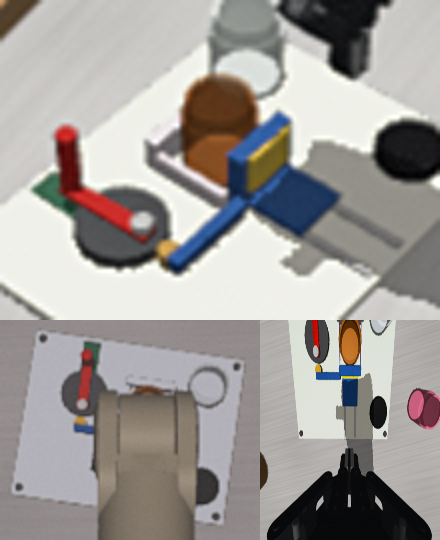

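The last picture shows the jar at the end stop, the slide forward, the red arm along the stripe and the fingers clear. The roller hasn't moved since I backed away.

```bash
python3 -c "
from bench import arm
print(arm.hand_in())"
```

```text
the job is handed in; nothing more can be done
None
```

I turned the cam to its low point, pushed the slide home and handed the job in at about 15 s of the 48 s allowed. The hand-in gave no verdict.

**Last checks:**
- **Cam:** about 0.05 rad off straight forward, read from the post top in the side view. The limit is 0.3 rad.
- **Slide:** its roller and crossbar end moved 39.7 mm and 38.9 mm, and the slide stopped hard at 20–25 N. The roller stayed put when I backed off.
- **Jar:** upright against the end stop in the side view. I judged this by eye, because the arm hid the jar from the top camera and my colour check there found nothing.
- **Clearance:** the arm ended clear with no force on it. The frosted jar and lid on the board looked undisturbed. I didn't measure any of the bystanders at the end.

**What disagreed:** in the side view the fingertips looked about 20 mm higher than the reported tool height. Because of this, my first push passed just over the blade next to the jar, without contact force and without moving anything. I backed off, went lower and pushed on the pad as planned.

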